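# Set the end stop and hold a tube in the cutting fixture

### The arm

A 7-joint arm with a two-finger parallel gripper is mounted at the origin on the work surface. World frame = base frame: x ahead of the robot, y to its left, z up, the work surface at z = 0. Lengths are in m, angles in rad, forces in N, time in s.
With the tool pointing down it reaches from about 0.4 to 0.85 m from the base axis. Payload 4.5 kg.
Tool frame: the origin (TCP) lies midway between the tips of the shut fingers; the grasp point (between the pads) lies 19 mm behind it; x points along the fingers, y is the direction in which the jaws open and shut, and the axes are right-handed (so a half turn about x gives the same grasp; the last joint's range is limited). The gripper opens to 88 mm and grips with 3 to 60 N. Pads are 18 mm wide; open, the fingers measure 123 mm over their backs; the gripper's body (75 mm by 187 mm) begins 45 mm behind the grasp point.
Start: joints at [1.15, 0.689, -0.195, 1.565, 0.157, 0.902, -0.215], TCP at [0.275, -0.561, 0.239] pointing down, gripper open.
Joint ranges: [-3.01, 3.01], [-0.46, 2.08], [-1.47, 1.51], [0.13, 2.56], [-1, 4.14], [0.04, 2.09], [-2.66, 2.66]. Speed limits (rad/s): [2.57, 2.57, 3.14, 3.14, 3.14, 3.14, 3.14].

### API

Orientations are given as a unit quaternion [x, y, z, w].
In Python, from plant import r gives the robot as it stands.
- The arm moves only by the tool arm_command, never from a script. Its argument "plan" is a list of rows, each a list of 5 numbers: the finger opening in m, from 0 to 0.0881, then the shift along the tool's x, y, z in m, then the turn about the tool's x in rad. In form: [[grip, dx, dy, dz, roll], ...]. A call has 1 to 12 rows; each row shifts and turns the commanded pose from where the row before left it, along the tool's axes as they then stand; what a row does not reach is not made up. A row lasts 1/8 s, in which the tool goes at most 62.5 mm and 10.7 degrees, less where a joint would pass 70% of its speed; a pose out of reach is approached as far as the arm can. A call is refused whole if a number of a shift passes 0.0625 or a number of a turn 0.188, either way. A call with a gripper value outside its range is refused whole. The fingers move at their own pace and stop on an object; "force" is the grip in N (left out, the last holds). Time passes only in rows, so rows that do not move let the fingers close. It gives the time, the measured TCP pose, the force and the opening at its end, in the units of the state.
- r.get_state(): the state, without advancing time (a new reading comes with each control period).
- r.snapshot(name): name is "scene" or "top"; returns (picture, depth): 480x640x3 uint8, red, green, blue; 480x640 float32, m along the optical axis (not along the pixel's ray), 0 where there is no reading.
- r.calibration(name): a dict with "fx", "fy", "cx", "cy" (pixels), "eye" and "orientation" of the camera in the world. Camera axes: x right, y down, z forward; pixel columns grow to the right and rows downward; lengths in m; the calibration is good to about 2 mm. A picture is of the moment at which its call begins. calibration takes no time and is no camera call.
- r.finish_job(): hands the job in, once; it reports no verdict.
The state is a dict: "clock": time; "q": joint angles; "qd": joint speeds; "joint_torque": joint torques, N m; "tool_pos": TCP position; "eef_rot": TCP orientation; "contact_force": force on the tool from outside, world axes, zero at the start; "moment": the same for the moment, N m; "opening": opening from 0.0 (shut) to 1.0 (fully open).
Only numpy, scipy, OpenCV 4.12 (cv2) and the standard library are available. Lean on these libraries where they do the work, as an engineer would, in place of code of your own. Each camera call takes 0.05 s, during which the arm holds its last target.

### The job

Set up the cutting fixture on the bench: thread the wide collar down its post until it sits fully home on the base plate, then the small collar down onto the wide one, and let go of both. Then lay the square tube flat on the base plate, along the fence, and press it into the corner so that it bears firmly on both fence blocks and, with its end, on the wide collar at once. Finish while still holding it pressed against both, without letting go, and leave the hammer, wrench and tin alone.

Things in the scene. Friction and masses are not known exactly. Their poses are not given: they have to be found in the camera images.
- fixture: dark steel base plate, 150 (its x) by 250 (y) by 12 mm, bolted flat on the bench; z up, origin at the centre of its underside. Upright post at x 0, y +85. Tube's seat: between x -20 and +20, lengthwise along y, fence on its +x side, collar at its +y end; pressed home the tube's centre is near x 0, y -3. Bolt heads 4 mm high in the plate's corners.
- fence: two aluminium blocks fixed on the plate in line along y, each 20 (x) by 30 (y) by 25 mm high; axes as the fixture's. Origin on the plate's top, in the plane of the fence face, which looks to -x and lies at x +20 of the fixture. Blocks span y +32 to +62 and y -64 to -34: the 66 mm gap between them lets a finger through, with 35 mm of clear plate behind the blocks.
- post_foot (a point): the point on the post's axis at the base plate's top; axes as the fixture's. The steel post, 16 mm diameter, rises 50 mm above it; its top 8 mm taper to 8 mm diameter.
- wide_collar: the wide steel collar: ring of 44 mm outer and 20 mm bore diameter, 25 mm high, lying flat on the bench; origin at the centre of its underside, z along its axis. About 0.23 kg.
- small_collar: the small steel collar: ring of 32 mm outer and 20 mm bore diameter, 20 mm high, lying flat on the bench; origin at the centre of its underside, z along its axis. About 0.08 kg.
- tube: piece of square metal tube, 130 mm long (its x), 40 mm wide (its y), 40 mm high, walls 4 mm, open ends; lies flat on the bench; origin at the centre of its underside. 0.45 to 0.7 kg. Either end may go to the collar; it stays the same way up. Metal on metal rubs noticeably: pressed down hard on the plate it resists sliding.
- hammer: hammer, 240 mm long, lying on the bench beyond the fixture, to be left alone; origin at the centre of its underside.
- wrench: wrench, 180 mm long, lying flat on the bench, to be left alone; origin at the centre of its underside.
- tin: closed metal tin, 64 mm diameter, 100 mm high, standing on the bench, to be left alone; origin at the centre of its underside.
Things that resemble listed ones, but are neither listed nor needed, are in the scene too. Leave any pink or yellow look-alike of the small_collar alone. Leave any black look-alike of the wide_collar alone.

How it is judged:
By the outcome, as a careful person would: the job done as asked, in the order asked, and still so for the second after the job is handed in, while the arm keeps its last pose, push and grip.
It also fails if it takes over 72 s, if anything falls off the work surface, if the arm or the gripper's body presses on something with over 40 N, if the wrist force passes 120 N, or if a joint passes its speed limit or range.

## Working session

There is one attempt and no reset: what is moved stays moved. The work goes in short steps, Python scripts to look and compute and a tool call to move; the robot and the scene stay as the last step left them, time stands still between calls to the robot, and variables do not carry over. Pictures are saved under pics/ and viewed, and the job is handed in when it is done.

Besides the shell and the picture viewer there is one more tool, called after "Emit:" by a JSON object that holds its "fn" and its "kwargs", one argument or row to a line. arm_command: Moves the arm, as the interface text tells. Its arguments: {"type":"object","properties":{"plan":{"type":"array","items":{"type":"array","items":{"type":"number"}}},"force":{"type":"number"}},"required":["plan"]}

```bash
mkdir -p pics; ls
python3 - <<'E'
from plant import r
import cv2,numpy as np
for n in ("scene","top"):
    p,d=r.snapshot(n); cv2.imwrite(f"pics/{n}0.png",p[:,:,::-1]); np.save(f"pics/{n}0.npy",d); print(n,r.calibration(n))
print(r.get_state())
E
```

```text
pics
scene {'fx': 452.7462640371197, 'fy': 452.7462640371197, 'cx': 320.13951284934564, 'cy': 239.45661872148983, 'eye': array([ 1.12542107, -0.06474019,  0.71497319]), 'orientation': array([ 0.71186432,  0.61986742, -0.21354412, -0.25181833])}
top {'fx': 552.7353190229126, 'fy': 552.7353190229126, 'cx': 323.88344927773267, 'cy': 237.67579102555646, 'eye': array([0.50688254, 0.0083333 , 1.11415139]), 'orientation': array([-0.70477679,  0.70772393, -0.03413291,  0.03537581])}
{'clock': 0.1, 'q': array([ 1.14980402,  0.68987799, -0.19451527,  1.5662077 ,  0.15732608,
        0.90248106, -0.21509556]), 'qd': array([ 0.00071674, -0.00178727,  0.00250761, -0.00182007,  0.00028012,
       -0.00061392,  0.00149481]), 'joint_torque': array([-3.70295020e-03, -5.28501749e+01, -1.27163518e+00, -1.53834790e+01,
       -5.25413838e-02,  2.08928934e-03,  5.04223522e-05]), 'tool_pos': array([ 0.27426332, -0.56100513,  0.23801253]), 'eef_rot': array([-0.68872339, -0.15997363,  0.68906901, -0.15891014]), 'contact_force': array([ 0.12273243, -0.44747548, -0.31742977]), 'moment': array([-0.01620273,  0.04666891,  0.0014318 ]), 'opening': 1.0048527983403663}
```

View pics/top0.png

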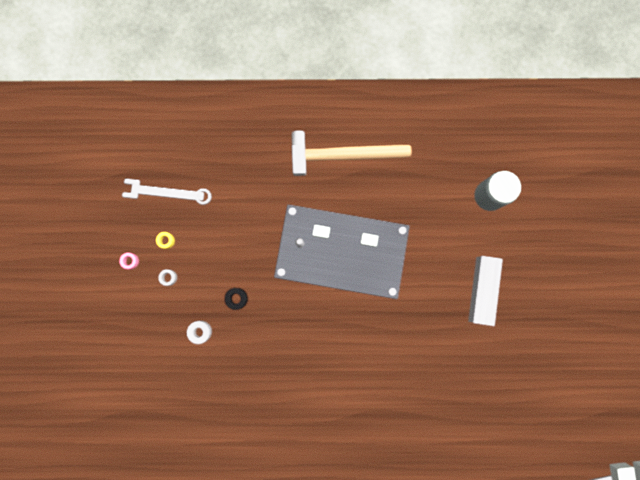

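View pics/scene0.png

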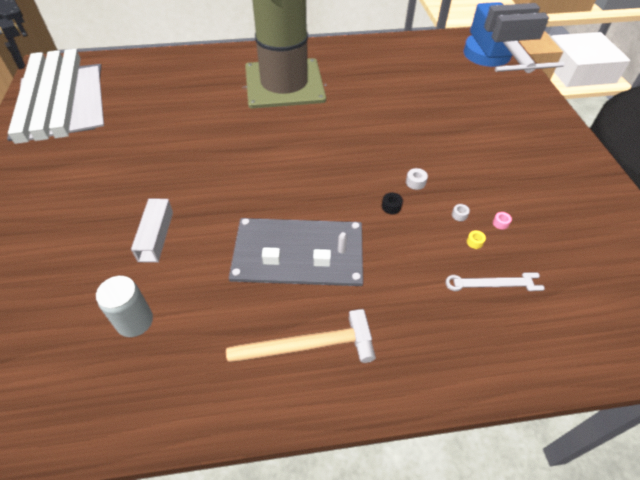

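The top view shows the steel wide collar at (199,332), the steel small collar at (167,278), the tube at (487,291), the plate around (342,251) and the post top at (300,243). The look-alikes are black (236,298), yellow (165,240) and pink (129,261). Next I measure these.

```bash
cat > h.py <<'E'
import numpy as np,cv2
from scipy.spatial.transform import Rotation as R
from plant import r
def ray(n,uv,z):
    c=r.calibration(n); uv=np.atleast_2d(np.array(uv,float))
    d=np.c_[(uv[:,0]-c['cx'])/c['fx'],(uv[:,1]-c['cy'])/c['fy'],np.ones(len(uv))]
    w=R.from_quat(c['orientation']).apply(d); e=c['eye']
    return e+w*((z-e[2])/w[:,2])[:,None]
def proj(n,P):
    c=r.calibration(n); p=R.from_quat(c['orientation']).inv().apply(np.atleast_2d(P)-c['eye'])
    return np.c_[p[:,0]/p[:,2]*c['fx']+c['cx'],p[:,1]/p[:,2]*c['fy']+c['cy']]
def cloud(n,d):
    c=r.calibration(n); v,u=np.mgrid[:480,:640]
    p=np.stack([(u-c['cx'])/c['fx']*d,(v-c['cy'])/c['fy']*d,d],-1)
    return R.from_quat(c['orientation']).apply(p.reshape(-1,3)).reshape(480,640,3)+c['eye']
def st():
    s=r.get_state(); Rm=R.from_quat(s['eef_rot']).as_matrix()
    print('t',round(s['clock'],2),'tcp',s['tool_pos'].round(4),'F',s['contact_force'].round(1),'M',s['moment'].round(2),'op',round(s['opening']*88.1,1),'mm')
    print('jaw dir deg',round(np.degrees(np.arctan2(Rm[1,1],Rm[0,1])),2),'toolx',Rm[:,0].round(3),'y',Rm[:,1].round(3),'z',Rm[:,2].round(3),'q',s['q'].round(2))
    return s,Rm
E
python3 - <<'E'
from h import *
im=cv2.imread('pics/top0.png');d=np.load('pics/top0.npy')
C=cloud('top',d)
print('bench z',np.median(C[380:420,250:400,2]),'valid',(d>0).mean())
for nm,(u,v),w in [('wide',(199,332),24),('small',(167,278),16),('tube',(487,291),50),('posttop',(300,243),10),('plate',(342,251),80)]:
    b=C[v-w:v+w,u-w:u+w,2]; print(nm,'maxz',np.percentile(b,[50,90,99]).round(4))
hsv=cv2.cvtColor(im,cv2.COLOR_BGR2HSV)
br=((hsv[...,1]<45)&(hsv[...,2]>120)).astype(np.uint8)
n,l,s,c=cv2.connectedComponentsWithStats(br)
for i in range(1,n):
    if s[i,4]>15 and s[i,1]>90: print(s[i],c[i].round(1))
pl=((hsv[...,1]<70)&(hsv[...,2]<150)&(hsv[...,2]>50)).astype(np.uint8)
n,l,s,c=cv2.connectedComponentsWithStats(pl)
for i in range(1,n):
    if s[i,4]>300: print('dark',s[i],c[i].round(1))
v=np.hstack([cv2.resize(im[220:360,110:260],None,fx=2.6,fy=2.6,interpolation=cv2.INTER_CUBIC),cv2.resize(im[195:305,265:420],None,fx=2.6,fy=3.309,interpolation=cv2.INTER_CUBIC)[:364]])
cv2.imwrite('pics/z1.png',v)
E
```

```text
bench z -0.00030305232496929957 valid 0.99591796875
wide maxz [0.0004 0.0235 0.0278]
small maxz [0.0003 0.0176 0.0223]
tube maxz [0.0003 0.0386 0.0428]
posttop maxz [0.0123 0.056  0.0638]
plate maxz [0.0014 0.0134 0.0377]
[292 131  14  44 567] [298.4 152.4]
[381 147  16   3  26] [389.  147.6]
[487 171  34  33 875] [503.8 186.6]
[122 179  90  26 907] [165. 192.]
[ 274  205  135   94 9224] [341.9 251.2]
[120 253  16  15  90] [127.2 260.2]
[ 472  256   31   70 1522] [487.2 290.6]
[159 269  18  17 194] [167.2 277.2]
[187 321  25  23 407] [198.6 331.8]
[633 461   7   6  27] [636.7 462.9]
[610 463  27  17 332] [624.6 471.2]
[594 476  19   4  54] [604.7 477.9]
dark [475 174  35  37 497] [486.3 196.9]
dark [ 274  205  136   94 7009] [342.7 252.3]
```

View pics/z1.png

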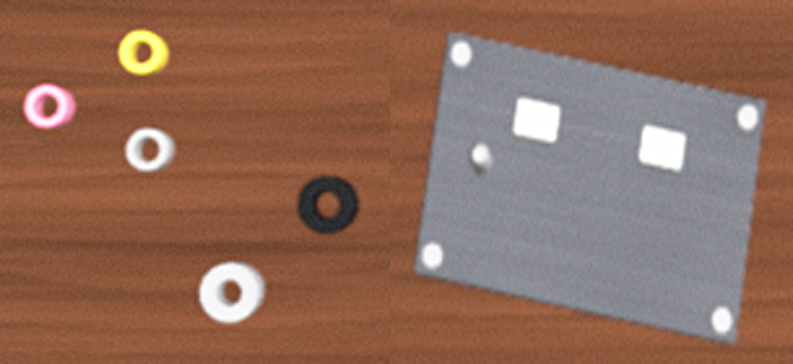

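```bash
cat > meas.py <<'E'
from h import *
for n in ('top','scene'):
    im=cv2.imread(f'pics/{n}0.png');d=np.load(f'pics/{n}0.npy');C=cloud(n,d)
    hsv=cv2.cvtColor(im,cv2.COLOR_BGR2HSV)
    print('==',n)
    # collars: bright mask; outer hull (underside+top silhouette) ; bore
    for nm,top,h,dia in [('wide',(199,332),.025,.044),('small',(167,278),.020,.032)]:
        uv=proj(n,ray('top',[top],h))[0].astype(int)
        m=((hsv[...,1]<70)&(hsv[...,2]>100)).astype(np.uint8)
        k=np.zeros_like(m);cv2.circle(k,tuple(map(int,uv)),20,1,-1);m&=k
        cs,_=cv2.findContours(m,cv2.RETR_CCOMP,cv2.CHAIN_APPROX_NONE)
        o=max(cs,key=cv2.contourArea)[:,0]
        P=C[...,:][m>0]; t=P[(P[:,2]>h-.004)&(P[:,2]<h+.006)]
        (cx,cy),rad=cv2.minEnclosingCircle(t[:,:2].astype(np.float32))
        hull=ray(n,o,h/2); 
        (hx,hy),hr=cv2.minEnclosingCircle(hull[:,:2].astype(np.float32))
        print(nm,'toppts mean',t[:,:2].mean(0).round(4),'enc',(round(cx,4),round(cy,4),round(rad,4)),'sil@midz',(round(hx,4),round(hy,4),round(hr,4)))
    # tube top
    P=C[(C[...,2]>.036)&(C[...,2]<.044)&(C[...,0]>.3)&(C[...,0]<.55)&(C[...,1]<-.2)&(C[...,1]>-.45)]
    (c,s,a)=cv2.minAreaRect(P[:,:2].astype(np.float32)); print('tube',len(P),np.round(c,4),np.round(s,4),a,P[:,:2].mean(0).round(4))
    # plate
    uvp=proj(n,ray('top',[(342,251)],.012))[0]
    m=((hsv[...,1]<70)).astype(np.uint8)
    nn,l,s_,c_=cv2.connectedComponentsWithStats(m); i=l[int(uvp[1]),int(uvp[0])]
    cs,_=cv2.findContours((l==i).astype(np.uint8),cv2.RETR_EXTERNAL,cv2.CHAIN_APPROX_NONE)
    W=ray(n,max(cs,key=cv2.contourArea)[:,0],.012 if n=='top' else .010)
    c,s,a=cv2.minAreaRect(W[:,:2].astype(np.float32)); print('plate',np.round(c,4),np.round(s,4),a)
    # bright spots on plate: bolts, blocks
    g=im.min(2); b=((g>185)&(l==i)).astype(np.uint8)
    nn,l2,s2,c2=cv2.connectedComponentsWithStats(b)
    for j in range(1,nn):
        if s2[j,4]>8:
            z=np.median(C[l2==j][:,2]); print('  spot',s2[j],c2[j].round(1),'z',z.round(4),'xy@.016',ray(n,[c2[j]],.016)[0,:2].round(4),'@.037',ray(n,[c2[j]],.037)[0,:2].round(4),'@.062',ray(n,[c2[j]],.062)[0,:2].round(4))
    P=C[(C[...,2]>.030)&(C[...,2]<.041)&(C[...,0]>.42)&(C[...,0]<.58)&(C[...,1]<.12)&(C[...,1]>-.15)]
    print('block pts',len(P));
E
python3 meas.py
```

```text
== top
wide toppts mean [0.4306 0.2573] enc (0.4309, 0.2572, 0.0222) sil@midz (0.4308, 0.2577, 0.0253)
small toppts mean [0.5388 0.3222] enc (0.5383, 0.3231, 0.016) sil@midz (0.538, 0.3229, 0.0187)
tube 1125 [ 0.4985 -0.3033] [0.0418 0.107 ] 81.626220703125 [ 0.4972 -0.3031]
plate [ 0.5888 -0.0254] [0.2504 0.1501] 79.87364959716797
  spot [288 207   8   8  47] [291.9 210.9] z 0.0149 xy@.016 [0.6695 0.074 ] @.037 [0.6663 0.0727] @.062 [0.6626 0.0712]
  spot [312 225  19  13 193] [321.  230.8] z 0.0362 xy@.016 [0.629  0.0157] @.037 [0.6267 0.0156] @.062 [0.6239 0.0154]
  spot [399 227   7   7  45] [402. 230.] z 0.0157 xy@.016 [ 0.63   -0.1461] @.037 [ 0.6276 -0.1432] @.062 [ 0.6248 -0.1397]
  spot [361 233  18  14 195] [369.3 239.2] z 0.0363 xy@.016 [ 0.6118 -0.0806] @.037 [ 0.6098 -0.0789] @.062 [ 0.6074 -0.0769]
  spot [297 239   7   5  30] [299.7 241.2] z 0.0604 xy@.016 [0.6083 0.0583] @.037 [0.6064 0.0573] @.062 [0.6041 0.0562]
  spot [277 268   8   8  50] [280.6 271.7] z 0.0145 xy@.016 [0.5477 0.0961] @.037 [0.5469 0.0945] @.062 [0.546  0.0925]
  spot [389 288   8   8  51] [392.2 
[... 604 characters left out ...]
 z 0.0163 xy@.016 [0.5467 0.0943] @.037 [0.5641 0.0895] @.062 [0.5848 0.0839]
  spot [338 232   8  20  86] [340.8 241. ] z 0.0481 xy@.016 [0.584  0.0588] @.037 [0.6002 0.0551] @.062 [0.6196 0.0507]
  spot [262 247  18  18 281] [270.3 255.3] z 0.0356 xy@.016 [ 0.6003 -0.0811] @.037 [ 0.6161 -0.0806] @.062 [ 0.6348 -0.08  ]
  spot [313 249  18  17 288] [321.5 256.9] z 0.035 xy@.016 [0.6172 0.0156] @.037 [0.6324 0.0132] @.062 [0.6506 0.0103]
  spot [232 268   8   7  41] [235.5 271.4] z 0.0159 xy@.016 [ 0.629  -0.1481] @.037 [ 0.6439 -0.1456] @.062 [ 0.6616 -0.1426]
  spot [352 273   8   7  45] [355.6 275.8] z 0.0156 xy@.016 [0.6689 0.0722] @.037 [0.6826 0.0681] @.062 [0.699  0.0632]
block pts 0
```

```bash
cat >> h.py <<'E'
YAW=np.radians(-10.1); FX=np.array([np.cos(YAW),np.sin(YAW)]); FY=np.array([-FX[1],FX[0]])
FC=np.array([.5885,-.0258]); POST=np.array([.6037,.0573])
WIDE=np.array([.4310,.2573]); SMALL=np.array([.5382,.3224])
def to(target,jaw=None):
    s,Rm=st(); d=np.array(target)-s['tool_pos']
    print('dist world',d.round(4),'tool dxyz',(Rm.T@d).round(4))
    if jaw is not None:
        # roll about tool x giving jaw direction angle jaw (deg, mod 180)
        a=np.degrees(np.arctan2(Rm[1,1],Rm[0,1])); e=(jaw-a+90)%180-90
        sg=np.sign(Rm[2,0]); print('world yaw err deg',round(e,2),'-> roll',round(np.radians(e)*sg,4),'alt',round(np.radians(e-np.sign(e)*180)*sg,4))
E
python3 - <<'E'
from h import *
to([.55,-.2,.24],-10.1)
s=r.get_state();Rm=R.from_quat(s['eef_rot']).as_matrix()
print('wide leg tool',(Rm.T@(np.array([.431,.2573,.24])-np.array([.55,-.2,.24]))).round(4))
im=cv2.imread('pics/top0.png');hsv=cv2.cvtColor(im,cv2.COLOR_BGR2HSV)
print('tin top',ray('top',[(504,186.6)],.1))
m=((hsv[...,1]<70)&(hsv[...,2]>60)).astype(np.uint8);m[:,:465]=0;m[:,510:]=0;m[:250]=0;m[335:]=0
cs,_=cv2.findContours(m,cv2.RETR_EXTERNAL,cv2.CHAIN_APPROX_NONE)
W=ray('top',max(cs,key=cv2.contourArea)[:,0],.04);print(cv2.minAreaRect(W[:,:2].astype(np.float32)))
m=((hsv[...,1]<60)&(hsv[...,2]>190)).astype(np.uint8);m[:,:465]=0;m[:,510:]=0;m[:250]=0;m[335:]=0
cs,_=cv2.findContours(m,cv2.RETR_EXTERNAL,cv2.CHAIN_APPROX_NONE)
W=ray('top',max(cs,key=cv2.contourArea)[:,0],.04);print(cv2.minAreaRect(W[:,:2].astype(np.float32)))
E
```

```text
t 0.1 tcp [ 0.2743 -0.561   0.238 ] F [ 0.1 -0.4 -0.3] M [-0.02  0.05  0.  ] op 88.5 mm
jaw dir deg -63.94 toolx [-0.001  0.001 -1.   ] y [ 0.439 -0.898 -0.002] z [-0.898 -0.439  0.   ] q [ 1.15  0.69 -0.19  1.57  0.16  0.9  -0.22]
dist world [0.2757 0.361  0.002 ] tool dxyz [-0.0017 -0.2032 -0.4063]
world yaw err deg 53.84 -> roll -0.9396 alt 2.202
wide leg tool [ 0.0007 -0.4631 -0.094 ]
tin top [[ 0.70094367 -0.32539158  0.1       ]]
((0.5100626945495605, -0.3015974462032318), (0.051605526357889175, 0.13273826241493225), 81.2051773071289)
((0.5094351768493652, -0.306313693523407), (0.04145505279302597, 0.1313978135585785), 81.08721923828125)
```

Emit:
{"fn": "arm_command", "kwargs": {
  "plan": [
    [0.088, 0, -0.0226, -0.0451, 0],
    [0.088, 0, -0.0226, -0.0451, 0],
    [0.088, 0, -0.0226, -0.0451, 0],
    [0.088, 0, -0.0226, -0.0451, 0],
    [0.088, 0, -0.0226, -0.0451, 0],
    [0.088, 0, -0.0226, -0.0451, 0],
    [0.088, 0, -0.0226, -0.0451, 0],
    [0.088, 0, -0.0226, -0.0451, 0],
    [0.088, 0, -0.0226, -0.0451, 0]
  ],
  "force": 30
}}

```text
clock: 1.23
tool_pos: [0.5504, -0.199, 0.2384]
eef_rot: [-0.689, -0.159, 0.689, -0.159]
contact_force: [0.5, -0.2, 0.2]
opening: 0.998
```

```bash
python3 -c "
from h import *
to([.431,.2573,.24],-10.1)"
```

```text
t 1.23 tcp [ 0.5504 -0.199   0.2384] F [ 0.5 -0.2  0.2] M [-0.02 -0.05 -0.04] op 87.9 mm
jaw dir deg -63.94 toolx [-0.001  0.    -1.   ] y [ 0.439 -0.898 -0.   ] z [-0.898 -0.439  0.001] q [ 0.35  0.63 -0.15  1.69  0.12  0.83 -0.96]
dist world [-0.1194  0.4563  0.0016] tool dxyz [-0.0015 -0.4624 -0.0931]
world yaw err deg 53.84 -> roll -0.9398 alt 2.2018
```

Emit:
{"fn": "arm_command", "kwargs": {
  "plan": [
    [0.088, 0, -0.0514, -0.0103, 0],
    [0.088, 0, -0.0514, -0.0103, 0],
    [0.088, 0, -0.0514, -0.0103, 0],
    [0.088, 0, -0.0514, -0.0103, 0],
    [0.088, 0, -0.0514, -0.0103, 0],
    [0.088, 0, -0.0514, -0.0103, 0],
    [0.088, 0, -0.0514, -0.0103, 0],
    [0.088, 0, -0.0514, -0.0103, 0],
    [0.088, 0, -0.0514, -0.0103, 0],
    [0.088, 0, 0, 0, -0.186],
    [0.088, 0, 0, 0, -0.186],
    [0.088, 0, 0, 0, -0.186]
  ]
}}

```text
clock: 2.72
tool_pos: [0.4296, 0.2559, 0.2384]
eef_rot: [-0.617, -0.345, 0.617, -0.345]
contact_force: [1.3, 0.4, -0.6]
opening: 0.996
```

Emit:
{"fn": "arm_command", "kwargs": {
  "plan": [
    [0.088, 0, 0, 0, -0.186],
    [0.088, 0, 0, 0, -0.186],
    [0.088, 0, 0, 0, -0.01],
    [0.088, 0, 0, 0, 0]
  ]
}}

```text
clock: 3.22
tool_pos: [0.4299, 0.2557, 0.2386]
eef_rot: [-0.543, -0.453, 0.543, -0.453]
contact_force: [-0.7, 0.6, 0.6]
opening: 1.0
```

```bash
python3 -c "
from h import *
to([.431,.2573,.005],-10.1)"
```

```text
t 3.23 tcp [0.4299 0.2557 0.2386] F [-0.7  0.6  0.6] M [-0.04 -0.07 -0.03] op 88.1 mm
jaw dir deg -10.26 toolx [-0. -0. -1.] y [ 0.984 -0.178 -0.   ] z [-0.178 -0.984  0.   ] q [-0.39  0.54 -0.38  1.93  0.29  0.72 -1.12]
dist world [ 0.0011  0.0016 -0.2336] tool dxyz [ 0.2336  0.0009 -0.0019]
world yaw err deg 0.16 -> roll -0.0028 alt 3.1388
```

Emit:
{"fn": "arm_command", "kwargs": {
  "plan": [
    [0.088, 0.055, 0, -0.0019, 0],
    [0.088, 0.055, 0.0009, 0, 0],
    [0.088, 0.055, 0, 0, 0],
    [0.088, 0.045, 0, 0, 0],
    [0.088, 0.02, 0, 0, 0],
    [0.088, 0.0056, 0, 0, 0],
    [0.088, 0, 0, 0, 0]
  ]
}}

```text
clock: 4.1
tool_pos: [0.4314, 0.2578, 0.0034]
eef_rot: [0.542, 0.454, -0.542, 0.454]
contact_force: [0.1, -0.4, 0.1]
opening: 0.998
```

Emit:
{"fn": "arm_command", "kwargs": {
  "plan": [
    [0.03, 0, 0, 0, 0],
    [0.03, 0, 0, 0, 0],
    [0.03, 0, 0, 0, 0],
    [0.03, 0, 0, 0, 0],
    [0.03, 0, 0, 0, 0],
    [0.03, 0, 0, 0, 0]
  ]
}}

```text
clock: 4.85
tool_pos: [0.4309, 0.2576, 0.0032]
eef_rot: [-0.542, -0.454, 0.542, -0.454]
contact_force: [-1.8, -0.0, 3.6]
opening: 0.495
```

```bash
python3 -c "
from h import *
to([.431,.2573,.13],-10.1)"
```

```text
t 4.85 tcp [0.4309 0.2576 0.0032] F [-1.8 -0.   3.6] M [-0.02  0.27  0.03] op 43.6 mm
jaw dir deg -10.07 toolx [-0. -0. -1.] y [ 0.985 -0.175 -0.   ] z [-0.175 -0.985  0.   ] q [-0.58  0.95 -0.08  2.07  0.52  0.14 -1.32]
dist world [ 1.000e-04 -3.000e-04  1.268e-01] tool dxyz [-1.268e-01  1.000e-04  3.000e-04]
world yaw err deg -0.03 -> roll 0.0005 alt -3.1411
```

Emit:
{"fn": "arm_command", "kwargs": {
  "plan": [
    [0.03, -0.03, 0, 0, 0],
    [0.03, -0.05, 0, 0, 0],
    [0.03, -0.05, 0, 0, 0],
    [0.03, 0, 0, 0, 0]
  ]
}}

```text
clock: 5.35
tool_pos: [0.433, 0.2586, 0.1358]
eef_rot: [0.545, 0.454, -0.54, 0.454]
contact_force: [0.1, 0.2, -3.2]
opening: 0.494
```

```bash
python3 -c "
from h import *
to([*POST,.13],-10.1)"
```

```text
t 5.35 tcp [0.433  0.2586 0.1358] F [ 0.1  0.2 -3.2] M [-0.01 -0.06 -0.  ] op 43.6 mm
jaw dir deg -10.14 toolx [ 0.005  0.004 -1.   ] y [ 0.984 -0.176  0.004] z [-0.176 -0.984 -0.005] q [-0.45  0.71 -0.29  2.02  0.43  0.46 -1.24]
dist world [ 0.1707 -0.2013 -0.0058] tool dxyz [0.0059 0.2034 0.1681]
world yaw err deg 0.04 -> roll -0.0007 alt 3.1409
```

Emit:
{"fn": "arm_command", "kwargs": {
  "plan": [
    [0.03, 0, 0.0407, 0.0336, 0],
    [0.03, 0, 0.0407, 0.0336, 0],
    [0.03, 0, 0.0407, 0.0336, 0],
    [0.03, 0, 0.0407, 0.0336, 0],
    [0.03, 0, 0.0407, 0.0336, 0],
    [0.03, 0.0, 0, 0, 0],
    [0.03, 0.0, 0, 0, 0]
  ]
}}

```text
clock: 6.22
tool_pos: [0.6006, 0.0569, 0.1313]
eef_rot: [-0.541, -0.455, 0.543, -0.453]
contact_force: [0.4, -0.3, -2.7]
opening: 0.492
```

Run:
```python
from h import *
to([*POST,.09],-10.1)
for n in ("scene","top"):
    p,d=r.snapshot(n); cv2.imwrite(f"pics/{n}1.png",p[:,:,::-1])
    np.save(f"pics/{n}1.npy",d)
s=cv2.imread('pics/scene1.png');print(proj('scene',[*POST,.06]))
cv2.imwrite('pics/z2.png',cv2.resize(s[120:300,240:440],None,fx=3.3,fy=3.3,interpolation=cv2.INTER_CUBIC))
```

```text
t 6.22 tcp [0.6006 0.0569 0.1313] F [ 0.4 -0.3 -2.7] M [ 0.07 -0.1   0.01] op 43.4 mm
jaw dir deg -10.07 toolx [-0.003  0.    -1.   ] y [ 0.985 -0.175 -0.003] z [-0.175 -0.985  0.   ] q [ 0.05  0.82 -0.4   1.72  0.46  0.7  -0.76]
dist world [ 0.0031  0.0004 -0.0413] tool dxyz [ 0.0413  0.0031 -0.001 ]
world yaw err deg -0.03 -> roll 0.0005 alt -3.1411
[[342.78632516 234.69909269]]
```

View pics/z2.png

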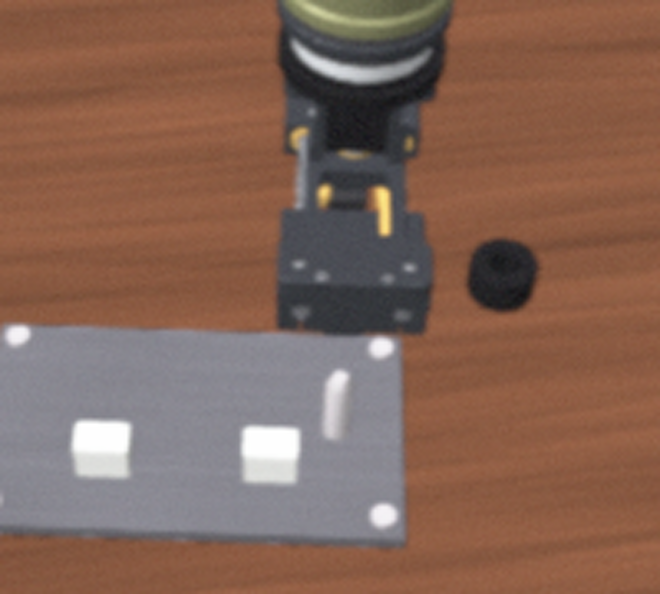

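Emit:
{"fn": "arm_command", "kwargs": {
  "plan": [
    [0.03, 0.02, 0.0031, -0.001, 0],
    [0.03, 0.02, 0, 0, 0],
    [0.03, 0.015, 0, 0, 0],
    [0.03, 0, 0, 0, 0]
  ]
}}

```text
clock: 6.82
tool_pos: [0.604, 0.0572, 0.0764]
eef_rot: [-0.541, -0.455, 0.543, -0.454]
contact_force: [0.4, -0.6, -2.5]
opening: 0.497
```

```bash
python3 -c "
from h import *
to([*POST,.015],-10.1)"
```

```text
t 6.83 tcp [0.604  0.0572 0.0764] F [ 0.4 -0.6 -2.5] M [-0.06 -0.11 -0.03] op 43.7 mm
jaw dir deg -10.02 toolx [-0.003 -0.001 -1.   ] y [ 0.985 -0.174 -0.003] z [-0.174 -0.985  0.001] q [ 0.03  0.91 -0.35  1.73  0.5   0.6  -0.8 ]
dist world [-0.0003  0.0001 -0.0614] tool dxyz [ 0.0614 -0.0001 -0.0001]
world yaw err deg -0.08 -> roll 0.0013 alt -3.1403
```

Emit:
{"fn": "arm_command", "kwargs": {
  "plan": [
    [0.03, 0.008, 0, 0, 0],
    [0.03, 0.007, 0, 0, 0],
    [0.03, 0.005, 0, 0, 0],
    [0.03, 0.005, 0, 0, 0],
    [0.03, 0, 0, 0, 0]
  ]
}}

```text
clock: 7.45
tool_pos: [0.6045, 0.0575, 0.0525]
eef_rot: [-0.542, -0.455, 0.542, -0.454]
contact_force: [-2.0, 1.9, -3.0]
opening: 0.493
```

Emit:
{"fn": "arm_command", "kwargs": {
  "plan": [
    [0.03, 0.006, -0.0006, -0.0006, 0],
    [0.03, 0.008, 0, 0, 0],
    [0.03, 0.008, 0, 0, 0],
    [0.03, 0.006, 0, 0, 0],
    [0.03, 0, 0, 0, 0]
  ]
}}

```text
clock: 8.07
tool_pos: [0.6044, 0.0575, 0.0242]
eef_rot: [-0.542, -0.454, 0.542, -0.454]
contact_force: [-3.4, 2.3, -3.9]
opening: 0.494
```

Emit:
{"fn": "arm_command", "kwargs": {
  "plan": [
    [0.03, 0.004, -0.0006, -0.0006, 0],
    [0.03, 0.003, 0, 0, 0],
    [0.03, 0.002, 0, 0, 0],
    [0.03, 0, 0, 0, 0]
  ]
}}

```text
clock: 8.57
tool_pos: [0.6047, 0.0582, 0.016]
eef_rot: [0.542, 0.454, -0.542, 0.454]
contact_force: [-0.5, 0.7, -3.0]
opening: 0.496
```

Emit:
{"fn": "arm_command", "kwargs": {
  "plan": [
    [0.03, 0.001, 0, 0, 0],
    [0.03, 0.001, 0, 0, 0],
    [0.03, 0.0005, 0, 0, 0],
    [0.03, 0, 0, 0, 0]
  ]
}}

```text
clock: 9.07
tool_pos: [0.6048, 0.0582, 0.0152]
eef_rot: [0.542, 0.454, -0.542, 0.455]
contact_force: [-4.5, -0.8, 9.4]
opening: 0.492
```

Emit:
{"fn": "arm_command", "kwargs": {
  "plan": [
    [0.06, 0, 0, 0, 0],
    [0.06, 0, 0, 0, 0],
    [0.06, 0, 0, 0, 0],
    [0.06, -0.03, 0, 0, 0],
    [0.06, -0.05, 0, 0, 0],
    [0.06, -0.05, 0, 0, 0],
    [0.06, 0, 0, 0, 0]
  ]
}}

```text
clock: 9.95
tool_pos: [0.6072, 0.0591, 0.1475]
eef_rot: [0.545, 0.453, -0.54, 0.455]
contact_force: [-0.3, -0.1, 0.3]
opening: 0.68
```

```bash
python3 -c "
from h import *
to([*SMALL,.14],-10.1)"
```

```text
t 9.95 tcp [0.6072 0.0591 0.1475] F [-0.3 -0.1  0.3] M [-0.05 -0.07 -0.08] op 59.9 mm
jaw dir deg -10.11 toolx [ 0.008  0.002 -1.   ] y [ 0.984 -0.176  0.008] z [-0.176 -0.984 -0.003] q [ 0.06  0.81 -0.41  1.7   0.45  0.73 -0.76]
dist world [-0.069   0.2633 -0.0075] tool dxyz [ 0.0074 -0.1142 -0.2471]
world yaw err deg 0.01 -> roll -0.0002 alt 3.1414
```

Emit:
{"fn": "arm_command", "kwargs": {
  "plan": [
    [0.05, 0, -0.0228, -0.0494, 0],
    [0.05, 0, -0.0228, -0.0494, 0],
    [0.05, 0, -0.0228, -0.0494, 0],
    [0.05, 0, -0.0228, -0.0494, 0],
    [0.05, 0, -0.0228, -0.0494, 0],
    [0.05, 0.02, 0, 0, 0],
    [0.05, 0, 0, 0, 0]
  ]
}}

```text
clock: 10.82
tool_pos: [0.5337, 0.3205, 0.1211]
eef_rot: [-0.54, -0.454, 0.544, -0.455]
contact_force: [-0.1, -1.0, -0.1]
opening: 0.564
```

Run:
```python
from h import *
to([*SMALL,.003],-10.1)
p,d=r.snapshot("scene"); cv2.imwrite(f"pics/scene2.png",p[:,:,::-1]); np.save("pics/scene2.npy",d)
```

```text
t 10.82 tcp [0.5337 0.3205 0.1211] F [-0.1 -1.  -0.1] M [-0.01 -0.06 -0.03] op 49.7 mm
jaw dir deg -10.01 toolx [-0.004 -0.004 -1.   ] y [ 0.985 -0.174 -0.003] z [-0.174 -0.985  0.004] q [-0.42  0.85 -0.35  1.66  0.41  0.71 -1.16]
dist world [ 0.0045  0.0019 -0.1181] tool dxyz [ 0.1181  0.0044 -0.0032]
world yaw err deg -0.09 -> roll 0.0015 alt -3.1401
```

View pics/scene2.png

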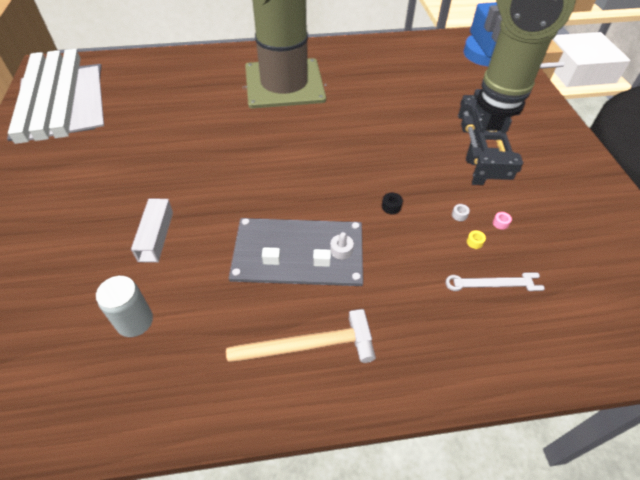

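The scene picture shows the wide collar on the post, low on the plate, at (342,246). The small steel collar is still at (461,212). Descending on it now.

Emit:
{"fn": "arm_command", "kwargs": {
  "plan": [
    [0.05, 0.04, 0.0044, -0.0032, 0],
    [0.05, 0.04, 0, 0, 0],
    [0.05, 0.025, 0, 0, 0],
    [0.05, 0.01, 0, 0, 0],
    [0.05, 0.003, 0, 0, 0],
    [0.05, 0, 0, 0, 0]
  ]
}}

```text
clock: 11.62
tool_pos: [0.541, 0.324, 0.0065]
eef_rot: [0.543, 0.454, -0.542, 0.454]
contact_force: [-0.6, 0.1, -0.5]
opening: 0.566
```

```bash
python3 -c "
from h import *
to([*SMALL,.003],-10.1)"
```

```text
t 11.62 tcp [0.541  0.324  0.0065] F [-0.6  0.1 -0.5] M [ 0.03 -0.04 -0.06] op 49.8 mm
jaw dir deg -10.12 toolx [ 0.001  0.001 -1.   ] y [ 0.984 -0.176  0.001] z [-0.176 -0.984 -0.001] q [-0.46  1.03 -0.27  1.67  0.49  0.51 -1.22]
dist world [-0.0028 -0.0016 -0.0035] tool dxyz [ 0.0035 -0.0025  0.0021]
world yaw err deg 0.02 -> roll -0.0003 alt 3.1413
```

Emit:
{"fn": "arm_command", "kwargs": {
  "plan": [
    [0.05, 0.003, 0, 0, 0],
    [0.05, 0, 0, 0, 0],
    [0.05, 0, 0, 0, 0]
  ]
}}

```text
clock: 12.0
tool_pos: [0.5404, 0.324, 0.0028]
eef_rot: [0.542, 0.454, -0.542, 0.454]
contact_force: [0.5, 0.5, -0.0]
opening: 0.566
```

```bash
python3 -c "
from h import *
to([*SMALL,.003],-10.1)"
```

```text
t 12.0 tcp [0.5404 0.324  0.0028] F [ 0.5  0.5 -0. ] M [-0.03 -0.12 -0.01] op 49.8 mm
jaw dir deg -10.08 toolx [ 0.  0. -1.] y [ 0.985 -0.175  0.   ] z [-0.175 -0.985 -0.   ] q [-0.47  1.03 -0.27  1.67  0.49  0.51 -1.22]
dist world [-0.0022 -0.0016  0.0002] tool dxyz [-0.0002 -0.0018  0.0019]
world yaw err deg -0.02 -> roll 0.0003 alt -3.1413
```

Emit:
{"fn": "arm_command", "kwargs": {
  "plan": [
    [0.05, 0, -0.0018, 0.0019, 0],
    [0.05, 0, 0, 0, 0],
    [0.02, 0, 0, 0, 0],
    [0.02, 0, 0, 0, 0],
    [0.02, 0, 0, 0, 0],
    [0.02, 0, 0, 0, 0],
    [0.02, 0, 0, 0, 0]
  ]
}}

```text
clock: 12.88
tool_pos: [0.5381, 0.3224, 0.0026]
eef_rot: [-0.542, -0.454, 0.542, -0.454]
contact_force: [-0.8, -0.8, -0.4]
opening: 0.346
```

```bash
python3 -c "
from h import *
to([*SMALL,.003],-10.1)"
```

```text
t 12.88 tcp [0.5381 0.3224 0.0026] F [-0.8 -0.8 -0.4] M [-0.08 -0.01 -0.01] op 30.4 mm
jaw dir deg -10.08 toolx [-0. -0. -1.] y [ 0.985 -0.175 -0.   ] z [-0.175 -0.985  0.   ] q [-0.47  1.03 -0.27  1.68  0.49  0.5  -1.22]
dist world [0.0001 0.     0.0004] tool dxyz [-0.0004  0.0001 -0.0001]
world yaw err deg -0.02 -> roll 0.0003 alt -3.1413
```

Emit:
{"fn": "arm_command", "kwargs": {
  "plan": [
    [0.02, 0, 0, 0, 0],
    [0.02, 0, 0, 0, 0]
  ]
}}

```text
clock: 13.12
tool_pos: [0.5381, 0.3223, 0.0026]
eef_rot: [-0.542, -0.454, 0.542, -0.454]
contact_force: [0.2, 0.3, 0.0]
opening: 0.351
```

Run:
```python
from h import *
for i in range(3): st()
p,d=r.snapshot("top"); cv2.imwrite(f"pics/top2.png",p[:,:,::-1])
p,d=r.snapshot("scene"); cv2.imwrite(f"pics/scene3.png",p[:,:,::-1])
t=cv2.imread('pics/top2.png')
cv2.imwrite('pics/z3.png',np.hstack([cv2.resize(t[200:350,100:220],None,fx=3,fy=3,interpolation=cv2.INTER_CUBIC),cv2.resize(p[:,:,::-1][130:280,400:520],None,fx=3,fy=3,interpolation=cv2.INTER_CUBIC)]))
```

```text
t 13.12 tcp [0.5381 0.3223 0.0026] F [0.2 0.3 0. ] M [-0.05  0.05  0.02] op 30.9 mm
jaw dir deg -10.08 toolx [ 0. -0. -1.] y [ 0.985 -0.175  0.   ] z [-0.175 -0.985  0.   ] q [-0.47  1.03 -0.27  1.68  0.49  0.5  -1.22]
t 13.12 tcp [0.5381 0.3223 0.0026] F [0.2 0.3 0. ] M [-0.05  0.05  0.02] op 30.9 mm
jaw dir deg -10.08 toolx [ 0. -0. -1.] y [ 0.985 -0.175  0.   ] z [-0.175 -0.985  0.   ] q [-0.47  1.03 -0.27  1.68  0.49  0.5  -1.22]
t 13.12 tcp [0.5381 0.3223 0.0026] F [0.2 0.3 0. ] M [-0.05  0.05  0.02] op 30.9 mm
jaw dir deg -10.08 toolx [ 0. -0. -1.] y [ 0.985 -0.175  0.   ] z [-0.175 -0.985  0.   ] q [-0.47  1.03 -0.27  1.68  0.49  0.5  -1.22]
```

View pics/z3.png

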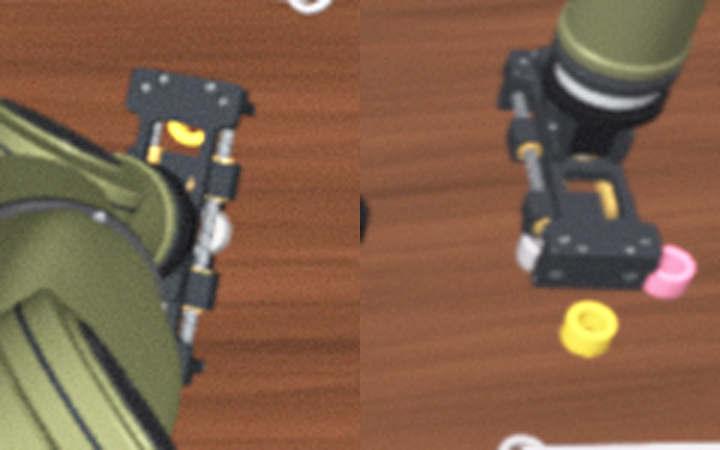

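Emit:
{"fn": "arm_command", "kwargs": {
  "plan": [
    [0.02, -0.02, 0, 0, 0],
    [0.02, -0.05, 0, 0, 0],
    [0.02, -0.05, 0, 0, 0],
    [0.02, 0, 0, 0, 0],
    [0.02, 0, 0, 0, 0]
  ]
}}

```text
clock: 13.85
tool_pos: [0.5381, 0.3219, 0.1231]
eef_rot: [0.542, 0.454, -0.542, 0.454]
contact_force: [0.3, -1.3, -1.0]
opening: 0.349
```

Run:
```python
from h import *
to([*POST,.13],-10.1)
p,d=r.snapshot("top"); cv2.imwrite(f"pics/top3.png",p[:,:,::-1])
p,d=r.snapshot("scene"); cv2.imwrite(f"pics/scene4.png",p[:,:,::-1])
t=cv2.imread('pics/top3.png')
cv2.imwrite('pics/z4.png',np.hstack([cv2.resize(t[200:350,100:220],None,fx=3,fy=3,interpolation=cv2.INTER_CUBIC),cv2.resize(p[:,:,::-1][90:240,420:540],None,fx=3,fy=3,interpolation=cv2.INTER_CUBIC)]))
```

```text
t 13.85 tcp [0.5381 0.3219 0.1231] F [ 0.3 -1.3 -1. ] M [-0.06 -0.03  0.02] op 30.8 mm
jaw dir deg -10.09 toolx [ 0. -0. -1.] y [ 0.985 -0.175  0.   ] z [-0.175 -0.985  0.   ] q [-0.42  0.85 -0.36  1.65  0.42  0.71 -1.16]
dist world [ 0.0656 -0.2646  0.0069] tool dxyz [-0.0068  0.111   0.249 ]
world yaw err deg -0.01 -> roll 0.0001 alt -3.1415
```

View pics/z4.png

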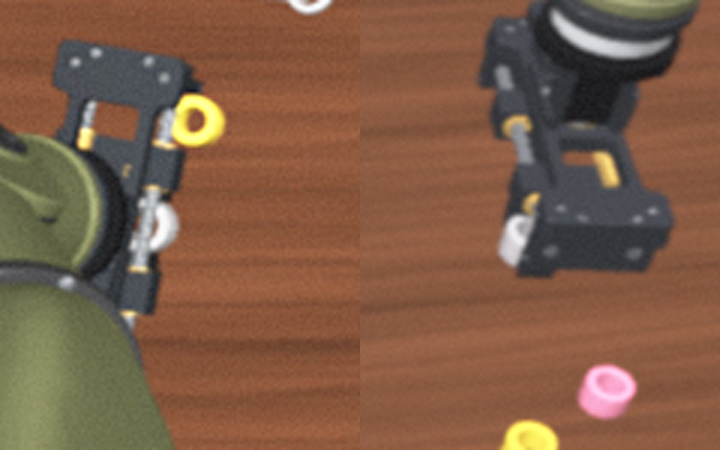

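The small steel collar is held upright in the jaws (scene crop left of centre), and yellow and pink are untouched. Carrying it to the post.

Emit:
{"fn": "arm_command", "kwargs": {
  "plan": [
    [0.02, -0.002, 0.0222, 0.0498, 0],
    [0.02, -0.002, 0.0222, 0.0498, 0],
    [0.02, -0.003, 0.0222, 0.0498, 0],
    [0.02, 0, 0.0222, 0.0498, 0],
    [0.02, 0, 0.0222, 0.0498, 0],
    [0.02, 0, 0, 0, 0],
    [0.02, 0, 0, 0, 0],
    [0.02, 0, 0, 0, 0]
  ]
}}

```text
clock: 14.95
tool_pos: [0.6031, 0.0601, 0.1292]
eef_rot: [0.541, 0.456, -0.541, 0.454]
contact_force: [-0.6, 0.1, -1.8]
opening: 0.349
```

Run:
```python
from h import *
to([.6042,.0577,.09],-10.1)
```

```text
t 14.95 tcp [0.6031 0.0601 0.1292] F [-0.6  0.1 -1.8] M [-0.   -0.05  0.07] op 30.7 mm
jaw dir deg -9.9 toolx [-0.001  0.001 -1.   ] y [ 0.985 -0.172 -0.001] z [-0.172 -0.985 -0.001] q [ 0.05  0.83 -0.41  1.71  0.47  0.7  -0.78]
dist world [ 0.0011 -0.0024 -0.0392] tool dxyz [0.0392 0.0015 0.0023]
world yaw err deg -0.2 -> roll 0.0035 alt -3.1381
```

Emit:
{"fn": "arm_command", "kwargs": {
  "plan": [
    [0.02, 0.02, 0.0012, 0.0018, 0.003],
    [0.02, 0.02, 0, 0, 0],
    [0.02, 0.01, 0, 0, 0],
    [0.02, 0, 0, 0, 0],
    [0.02, 0, 0, 0, 0]
  ]
}}

```text
clock: 15.58
tool_pos: [0.6051, 0.0564, 0.0802]
eef_rot: [0.543, 0.453, -0.542, 0.454]
contact_force: [0.6, 0.4, 0.0]
opening: 0.349
```

Run:
```python
from h import *
to([.6042,.0577,.04],-10.1)
```

```text
t 15.57 tcp [0.6051 0.0564 0.0802] F [0.6 0.4 0. ] M [-0.03 -0.04 -0.02] op 30.8 mm
jaw dir deg -10.22 toolx [ 0.001  0.    -1.   ] y [ 0.984 -0.177  0.001] z [-0.177 -0.984 -0.001] q [ 0.04  0.9  -0.37  1.73  0.51  0.61 -0.81]
dist world [-0.0009  0.0013 -0.0402] tool dxyz [ 0.0402 -0.0012 -0.0011]
world yaw err deg 0.12 -> roll -0.0021 alt 3.1395
```

Emit:
{"fn": "arm_command", "kwargs": {
  "plan": [
    [0.02, 0.006, -0.0009, -0.0009, -0.002],
    [0.02, 0.008, 0, 0, 0],
    [0.02, 0.006, 0, 0, 0],
    [0.02, 0.006, 0, 0, 0],
    [0.02, 0.0, 0, 0, 0],
    [0.02, 0.0, 0, 0, 0]
  ]
}}

```text
clock: 16.32
tool_pos: [0.6041, 0.0568, 0.0537]
eef_rot: [0.542, 0.454, -0.542, 0.454]
contact_force: [-0.1, -0.4, -0.8]
opening: 0.347
```

Emit:
{"fn": "arm_command", "kwargs": {
  "plan": [
    [0.02, 0.006, 0, 0, 0],
    [0.02, 0.004, 0, 0, 0],
    [0.02, 0.002, 0, 0, 0],
    [0.02, 0.001, 0, 0, 0],
    [0.02, 0.0, 0, 0, 0]
  ]
}}

```text
clock: 16.95
tool_pos: [0.604, 0.0568, 0.0406]
eef_rot: [0.542, 0.454, -0.542, 0.454]
contact_force: [0.2, -0.0, -0.6]
opening: 0.346
```

Emit:
{"fn": "arm_command", "kwargs": {
  "plan": [
    [0.02, 0.001, 0, 0, 0],
    [0.02, 0.001, 0, 0, 0],
    [0.02, 0.0005, 0, 0, 0],
    [0.02, 0.0, 0, 0, 0]
  ]
}}

```text
clock: 17.45
tool_pos: [0.6041, 0.0568, 0.0395]
eef_rot: [0.542, 0.454, -0.542, 0.454]
contact_force: [-3.0, 0.0, 9.2]
opening: 0.347
```

Seated on the wide collar (z matches, Fz is up to 9 N). I open the jaws and retreat.

Emit:
{"fn": "arm_command", "kwargs": {
  "plan": [
    [0.05, 0, 0, 0, 0],
    [0.05, 0, 0, 0, 0],
    [0.05, 0, 0, 0, 0],
    [0.05, -0.03, 0, 0, 0],
    [0.05, -0.05, 0, 0, 0],
    [0.05, -0.05, 0, 0, 0],
    [0.05, 0, 0.0, 0.06, 0],
    [0.05, 0, 0.0, 0.06, 0],
    [0.05, 0, 0.0, 0.06, 0],
    [0.088, 0, 0.0, 0.06, 0],
    [0.088, 0, 0, 0, 0]
  ]
}}

```text
clock: 18.82
tool_pos: [0.5593, -0.1873, 0.1673]
eef_rot: [-0.543, -0.45, 0.546, -0.452]
contact_force: [0.2, 1.0, -0.7]
opening: 0.774
```

Run:
```python
from h import *
to([.5094,-.306,.17],81.1)
for n in ("scene","top"):
    p,d=r.snapshot(n); cv2.imwrite(f"pics/{n}5.png",p[:,:,::-1]);np.save(f"pics/{n}5.npy",d)
t=cv2.imread('pics/top5.png');s=cv2.imread('pics/scene5.png')
cv2.imwrite('pics/z5.png',np.hstack([cv2.resize(t[190:310,260:380],None,fx=3.3,fy=3.3,interpolation=cv2.INTER_CUBIC),cv2.resize(s[190:310,270:390],None,fx=3.3,fy=3.3,interpolation=cv2.INTER_CUBIC)]))
```

```text
t 18.82 tcp [ 0.5593 -0.1873  0.1673] F [ 0.2  1.  -0.7] M [-0.04 -0.1   0.03] op 68.2 mm
jaw dir deg -10.78 toolx [-0.003 -0.005 -1.   ] y [ 0.982 -0.187 -0.002] z [-0.187 -0.982  0.005] q [ 0.51  0.77 -0.47  1.73  0.48  0.76 -0.39]
dist world [-0.0499 -0.1187  0.0027] tool dxyz [-0.002  -0.0269  0.126 ]
world yaw err deg -88.12 -> roll 1.5381 alt -1.6035
```

View pics/z5.png

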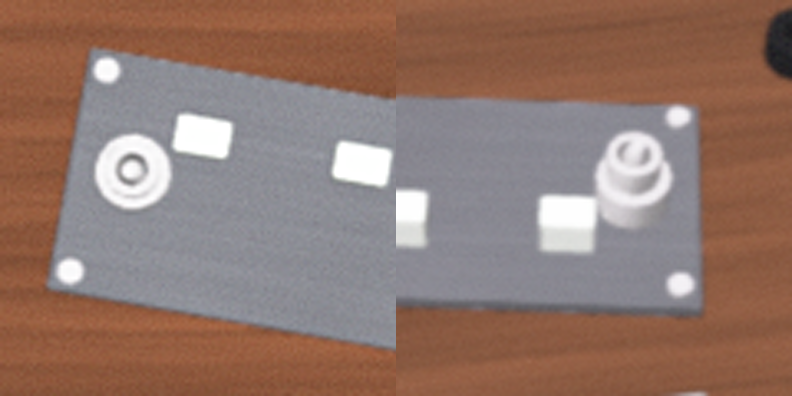

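View pics/top5.png

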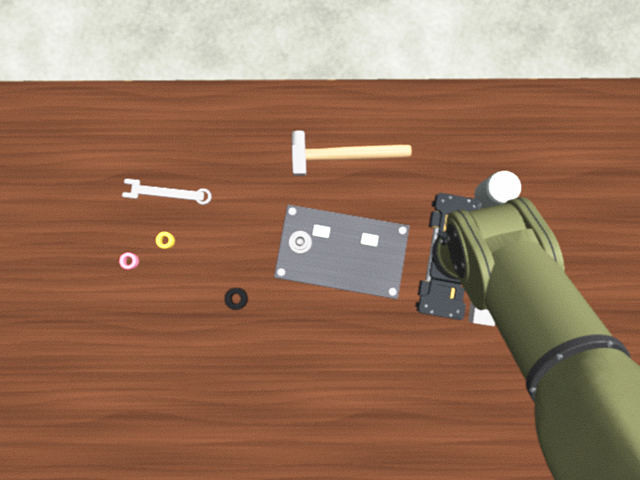

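Both collars are nested at (300,242) in the top view: the post shows through the bores, and the small one sits flat on the wide one. Now to the tube.

Emit:
{"fn": "arm_command", "kwargs": {
  "plan": [
    [0.088, 0, -0.009, 0.042, 0],
    [0.088, 0, -0.009, 0.042, 0],
    [0.088, 0, -0.009, 0.042, 0],
    [0.088, 0, 0, 0, -0.18],
    [0.088, 0, 0, 0, -0.18],
    [0.088, 0, 0, 0, -0.18],
    [0.088, 0, 0, 0, -0.18],
    [0.088, 0, 0, 0, -0.18],
    [0.088, 0, 0, 0, -0.18],
    [0.088, 0, 0, 0, -0.18],
    [0.088, 0, 0, 0, -0.18],
    [0.088, 0, 0, 0, -0.163]
  ]
}}

```text
clock: 20.42
tool_pos: [0.5143, -0.2961, 0.1684]
eef_rot: [0.048, 0.705, -0.047, 0.706]
contact_force: [0.3, -0.5, -0.3]
opening: 0.998
```

Emit:
{"fn": "arm_command", "kwargs": {
  "plan": [
    [0.088, 0, 0, 0, 0],
    [0.088, 0, 0, 0, 0]
  ]
}}

```text
clock: 20.68
tool_pos: [0.5136, -0.2975, 0.1683]
eef_rot: [0.052, 0.705, -0.051, 0.705]
contact_force: [-0.4, -0.4, -0.5]
opening: 1.003
```

Run:
```python
from h import *
to([.5094,-.306,.10],81.1)
```

```text
t 20.68 tcp [ 0.5136 -0.2975  0.1683] F [-0.4 -0.4 -0.5] M [ 0.08 -0.16  0.03] op 88.3 mm
jaw dir deg 81.67 toolx [ 0.  0. -1.] y [0.145 0.989 0.001] z [ 0.989 -0.145  0.   ] q [ 0.93  0.89 -0.91  1.71  0.83  0.98  1.12]
dist world [-0.0042 -0.0085 -0.0683] tool dxyz [ 0.0683 -0.0091 -0.003 ]
world yaw err deg -0.57 -> roll 0.0099 alt -3.1317
```

Emit:
{"fn": "arm_command", "kwargs": {
  "plan": [
    [0.088, 0.03, -0.0091, -0.003, 0.0099],
    [0.088, 0.04, 0, 0, 0],
    [0.088, 0, 0, 0, 0],
    [0.088, 0, 0, 0, 0]
  ]
}}

```text
clock: 21.18
tool_pos: [0.5099, -0.3067, 0.0995]
eef_rot: [0.055, 0.704, -0.055, 0.706]
contact_force: [0.5, -0.2, -0.3]
opening: 0.996
```

Run:
```python
from h import *
to([.5094,-.306,.004],81.1)
```

```text
t 21.18 tcp [ 0.5099 -0.3067  0.0995] F [ 0.5 -0.2 -0.3] M [ 0.05 -0.15  0.02] op 87.7 mm
jaw dir deg 81.14 toolx [ 0.002 -0.    -1.   ] y [0.154 0.988 0.   ] z [ 0.988 -0.154  0.002] q [ 0.91  0.97 -0.84  1.75  0.94  0.87  1.05]
dist world [-0.0005  0.0007 -0.0955] tool dxyz [ 0.0955  0.0006 -0.0007]
world yaw err deg -0.04 -> roll 0.0007 alt -3.1409
```

Emit:
{"fn": "arm_command", "kwargs": {
  "plan": [
    [0.088, 0.035, 0.0006, -0.0007, 0],
    [0.088, 0.035, 0, 0, 0],
    [0.088, 0.02, 0, 0, 0],
    [0.088, 0.0055, 0, 0, 0],
    [0.088, 0, 0, 0, 0],
    [0.088, 0, 0, 0, 0],
    [0.03, 0, 0, 0, 0],
    [0.03, 0, 0, 0, 0],
    [0.03, 0, 0, 0, 0],
    [0.03, 0, 0, 0, 0],
    [0.03, 0, 0, 0, 0],
    [0.03, 0, 0, 0, 0]
  ],
  "force": 45
}}

```text
clock: 22.68
tool_pos: [0.5081, -0.3065, 0.0026]
eef_rot: [0.055, 0.705, -0.055, 0.705]
contact_force: [-1.1, -0.4, 0.4]
opening: 0.452
```

Run:
```python
from h import *
to([.5094,-.306,.004],81.1)
```

```text
t 22.68 tcp [ 0.5081 -0.3065  0.0026] F [-1.1 -0.4  0.4] M [ 0.04 -0.1   0.04] op 39.8 mm
jaw dir deg 81.14 toolx [ 0.  0. -1.] y [0.154 0.988 0.   ] z [ 0.988 -0.154  0.   ] q [ 0.86  1.11 -0.73  1.77  1.1   0.74  0.93]
dist world [0.0013 0.0005 0.0014] tool dxyz [-0.0014  0.0007  0.0012]
world yaw err deg -0.04 -> roll 0.0007 alt -3.1409
```

Emit:
{"fn": "arm_command", "kwargs": {
  "plan": [
    [0.03, -0.02, 0, 0, 0],
    [0.03, -0.045, 0, 0, 0],
    [0.03, -0.045, 0, 0, 0],
    [0.03, 0, 0, 0, 0],
    [0.03, 0, 0, 0, 0]
  ]
}}

```text
clock: 23.3
tool_pos: [0.5066, -0.3069, 0.1117]
eef_rot: [0.055, 0.706, -0.055, 0.704]
contact_force: [-0.8, -0.8, -6.6]
opening: 0.446
```

Run:
```python
from h import *
S=FC-.008*FX-.013*FY; print(S)
to([*S,.112],-10.1)
```

```text
[ 0.57834421 -0.03719561]
t 23.3 tcp [ 0.5066 -0.3069  0.1117] F [-0.8 -0.8 -6.6] M [ 0.03 -0.06  0.04] op 39.3 mm
jaw dir deg 81.13 toolx [-0.003 -0.    -1.   ] y [ 0.154  0.988 -0.001] z [ 0.988 -0.154 -0.003] q [ 0.92  0.96 -0.85  1.75  0.91  0.89  1.07]
dist world [0.0717 0.2697 0.0003] tool dxyz [-0.0005  0.2775  0.0293]
world yaw err deg 88.77 -> roll -1.5494 alt 1.5922
```

Emit:
{"fn": "arm_command", "kwargs": {
  "plan": [
    [0.03, 0, 0.0462, 0.0049, 0],
    [0.03, 0, 0.0462, 0.0049, 0],
    [0.03, 0, 0.0462, 0.0049, 0],
    [0.03, 0, 0.0462, 0.0049, 0],
    [0.03, 0, 0.0462, 0.0049, 0],
    [0.03, 0, 0.0462, 0.0049, 0],
    [0.03, 0, 0, 0, 0.145],
    [0.03, 0, 0, 0, 0.145],
    [0.03, 0, 0, 0, 0.145],
    [0.03, 0, 0, 0, 0.145],
    [0.03, 0, 0, 0, 0.145],
    [0.03, 0, 0, 0, 0.145]
  ]
}}

```text
clock: 24.8
tool_pos: [0.578, -0.0376, 0.1104]
eef_rot: [0.347, 0.617, -0.349, 0.614]
contact_force: [-0.2, 0.1, -5.7]
opening: 0.448
```

Emit:
{"fn": "arm_command", "kwargs": {
  "plan": [
    [0.03, 0, 0, 0, 0.145],
    [0.03, 0, 0, 0, 0.145],
    [0.03, 0, 0, 0, 0.145],
    [0.03, 0, 0, 0, 0.145],
    [0.03, 0, 0, 0, 0.14],
    [0.03, 0, 0, 0, 0],
    [0.03, 0, 0, 0, 0],
    [0.03, 0, 0, 0, 0]
  ]
}}

```text
clock: 25.8
tool_pos: [0.5795, -0.0373, 0.1122]
eef_rot: [-0.541, -0.455, 0.541, -0.455]
contact_force: [-0.1, -0.4, -7.1]
opening: 0.448
```

Run:
```python
from h import *
S=FC-.008*FX-.013*FY; print(S)
to([*S,.04],-10.1)
for n in ("scene","top"):
    p,d=r.snapshot(n); cv2.imwrite(f"pics/{n}6.png",p[:,:,::-1])
t=cv2.imread('pics/top6.png');s=cv2.imread('pics/scene6.png')
cv2.imwrite('pics/z6.png',np.hstack([cv2.resize(t[170:320,260:430],None,fx=2.3,fy=2.3),cv2.resize(s[130:280,210:380],None,fx=2.3,fy=2.3)]))
```

```text
[ 0.57834421 -0.03719561]
t 25.8 tcp [ 0.5795 -0.0373  0.1122] F [-0.1 -0.4 -7.1] M [-0.03 -0.02 -0.04] op 39.5 mm
jaw dir deg -9.89 toolx [-0.001  0.    -1.   ] y [ 0.985 -0.172 -0.001] z [-0.172 -0.985  0.   ] q [ 0.23  0.84 -0.43  1.8   0.55  0.63 -0.7 ]
dist world [-0.0011  0.0001 -0.0722] tool dxyz [ 0.0722 -0.001   0.0001]
world yaw err deg -0.21 -> roll 0.0036 alt -3.1379
```

View pics/z6.png

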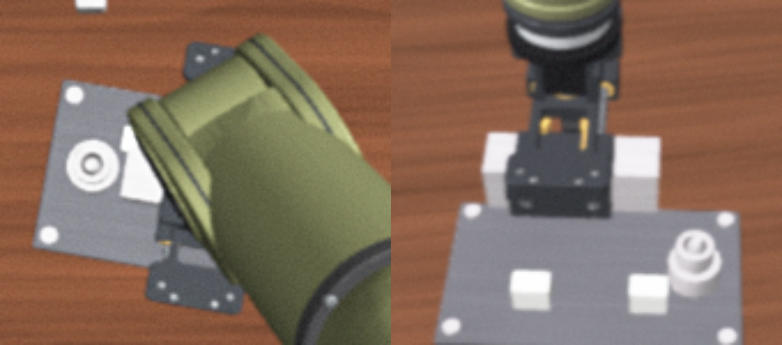

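The tube is held level above the plate and the collars are undisturbed at (300,242). Lowering it between the fence gap and the collar.

Emit:
{"fn": "arm_command", "kwargs": {
  "plan": [
    [0.03, 0.03, -0.001, 0, 0.0035],
    [0.03, 0.03, 0, 0, 0],
    [0.03, 0.02, 0, 0, 0],
    [0.03, 0.01, 0, 0, 0],
    [0.03, 0, 0, 0, 0],
    [0.03, 0, 0, 0, 0]
  ]
}}

```text
clock: 26.65
tool_pos: [0.5796, -0.037, 0.0235]
eef_rot: [0.543, 0.453, -0.542, 0.454]
contact_force: [-0.0, -0.1, -6.2]
opening: 0.449
```

Run:
```python
from h import *
S=FC-.008*FX-.013*FY; print(S)
to([*S,.015],-10.1)
```

```text
[ 0.57834421 -0.03719561]
t 26.65 tcp [ 0.5796 -0.037   0.0235] F [-0.  -0.1 -6.2] M [-0.02 -0.04 -0.  ] op 39.6 mm
jaw dir deg -10.16 toolx [ 0.002  0.    -1.   ] y [ 0.984 -0.176  0.002] z [-0.176 -0.984 -0.   ] q [ 0.17  0.97 -0.33  1.83  0.64  0.45 -0.79]
dist world [-0.0013 -0.0002 -0.0085] tool dxyz [ 0.0085 -0.0012  0.0005]
world yaw err deg 0.06 -> roll -0.0011 alt 3.1405
```

Emit:
{"fn": "arm_command", "kwargs": {
  "plan": [
    [0.03, 0.004, 0, 0, 0],
    [0.03, 0.003, 0, 0, 0],
    [0.03, 0.0015, 0, 0, 0],
    [0.03, 0, 0, 0, 0],
    [0.03, 0, 0, 0, 0]
  ]
}}

```text
clock: 27.28
tool_pos: [0.5788, -0.0372, 0.0146]
eef_rot: [-0.542, -0.454, 0.542, -0.454]
contact_force: [-1.5, 0.3, 4.1]
opening: 0.449
```

Emit:
{"fn": "arm_command", "kwargs": {
  "plan": [
    [0.03, -0.0003, 0.002, 0, 0],
    [0.03, 0, 0.002, 0, 0],
    [0.03, 0, 0.002, 0, 0],
    [0.03, 0, 0.001, 0, 0],
    [0.03, 0, 0, 0, 0],
    [0.03, 0, 0, 0, 0]
  ]
}}

```text
clock: 28.02
tool_pos: [0.5837, -0.0378, 0.0146]
eef_rot: [-0.541, -0.455, 0.543, -0.453]
contact_force: [-6.8, 0.5, 5.7]
opening: 0.447
```

```bash
cat >> h.py <<'E'
def fx():
    s,Rm=st(); d=s['tool_pos'][:2]-FC; f=s['contact_force'][:2]
    print('fixture xy mm',(d@FX*1000).round(2),(d@FY*1000).round(2),'F fix x,y',(f@FX).round(1),(f@FY).round(1),'Mz',s['moment'][2].round(2))
E
python3 -c "
from h import *
fx()"
```

```text
t 28.02 tcp [ 0.5837 -0.0378  0.0146] F [-6.8  0.5  5.7] M [ 0.21  1.11 -0.04] op 39.3 mm
jaw dir deg -10.13 toolx [-0.004 -0.    -1.   ] y [ 0.984 -0.176 -0.004] z [-0.176 -0.984  0.001] q [ 0.17  0.99 -0.32  1.81  0.65  0.46 -0.78]
fixture xy mm -2.63 -12.7 F fix x,y -6.8 -0.7 Mz -0.04
```

Emit:
{"fn": "arm_command", "kwargs": {
  "plan": [
    [0.03, -0.0004, 0.001, 0, 0],
    [0.03, 0, 0.001, 0, 0],
    [0.03, 0, 0.001, 0, 0],
    [0.03, 0, 0, 0, 0],
    [0.03, 0, 0, 0, 0]
  ]
}}

```text
clock: 28.65
tool_pos: [0.5855, -0.0381, 0.0147]
eef_rot: [-0.541, -0.455, 0.544, -0.453]
contact_force: [-8.5, 1.7, 6.0]
opening: 0.45
```

```bash
python3 -c "
from h import *
fx()"
```

```text
t 28.65 tcp [ 0.5855 -0.0381  0.0147] F [-8.5  1.7  6. ] M [ 0.34  1.53 -0.07] op 39.6 mm
jaw dir deg -10.13 toolx [-0.006  0.    -1.   ] y [ 0.984 -0.176 -0.006] z [-0.176 -0.984  0.001] q [ 0.17  0.99 -0.33  1.8   0.64  0.47 -0.78]
fixture xy mm -0.82 -12.65 F fix x,y -8.7 0.2 Mz -0.07
```

Emit:
{"fn": "arm_command", "kwargs": {
  "plan": [
    [0.03, -0.0004, 0, -0.002, 0],
    [0.03, 0, 0, -0.002, 0],
    [0.03, 0, 0, -0.002, 0],
    [0.03, 0, 0, -0.002, 0],
    [0.03, 0, 0, -0.002, 0],
    [0.03, 0, 0, 0, 0],
    [0.03, 0, 0, 0, 0]
  ],
  "force": 55
}}

```text
clock: 29.52
tool_pos: [0.5858, -0.0357, 0.0147]
eef_rot: [-0.538, -0.452, 0.548, -0.453]
contact_force: [-9.7, -9.8, 6.2]
opening: 0.447
```

```bash
python3 -c "
from h import *
fx()"
```

```text
t 29.52 tcp [ 0.5858 -0.0357  0.0147] F [-9.7 -9.8  6.2] M [-1.64  1.6   0.27] op 39.4 mm
jaw dir deg -10.34 toolx [-0.01 -0.01 -1.  ] y [ 0.984 -0.18  -0.008] z [-0.179 -0.984  0.012] q [ 0.16  0.99 -0.32  1.8   0.64  0.48 -0.79]
fixture xy mm -0.87 -10.25 F fix x,y -7.9 -11.3 Mz 0.27
```

Emit:
{"fn": "arm_command", "kwargs": {
  "plan": [
    [0.03, -0.0007, 0, 0, 0],
    [0.03, -0.0007, 0, 0, 0],
    [0.03, 0, 0, 0, 0],
    [0.03, 0, 0, 0, 0]
  ]
}}

```text
clock: 30.02
tool_pos: [0.5867, -0.0312, 0.015]
eef_rot: [-0.54, -0.454, 0.545, -0.453]
contact_force: [-5.8, -1.3, -4.5]
opening: 0.45
```

```bash
python3 -c "
from h import *
fx()"
```

```text
t 30.02 tcp [ 0.5867 -0.0312  0.015 ] F [-5.8 -1.3 -4.5] M [-0.48  1.14  0.07] op 39.6 mm
jaw dir deg -10.21 toolx [-0.008 -0.003 -1.   ] y [ 0.984 -0.177 -0.007] z [-0.177 -0.984  0.005] q [ 0.16  0.99 -0.33  1.79  0.64  0.47 -0.79]
fixture xy mm -0.83 -5.59 F fix x,y -5.5 -2.3 Mz 0.07
```

Emit:
{"fn": "arm_command", "kwargs": {
  "plan": [
    [0.03, 0, 0, -0.001, 0],
    [0.03, 0, 0, -0.001, 0],
    [0.03, 0, 0, -0.001, 0],
    [0.03, 0, 0, -0.001, 0],
    [0.03, 0, 0, 0, 0],
    [0.03, 0, 0, 0, 0]
  ]
}}

```text
clock: 30.78
tool_pos: [0.5873, -0.0276, 0.0149]
eef_rot: [-0.539, -0.454, 0.546, -0.453]
contact_force: [-5.9, -2.6, -5.0]
opening: 0.45
```

```bash
python3 -c "
from h import *
fx()"
```

```text
t 30.77 tcp [ 0.5873 -0.0276  0.0149] F [-5.9 -2.6 -5. ] M [-0.54  1.15  0.02] op 39.7 mm
jaw dir deg -10.22 toolx [-0.008 -0.004 -1.   ] y [ 0.984 -0.177 -0.007] z [-0.177 -0.984  0.005] q [ 0.15  0.99 -0.33  1.79  0.64  0.47 -0.79]
fixture xy mm -0.84 -2.01 F fix x,y -5.3 -3.6 Mz 0.02
```

Emit:
{"fn": "arm_command", "kwargs": {
  "plan": [
    [0.03, 0, 0, -0.001, 0],
    [0.03, 0, 0, -0.001, 0],
    [0.03, 0, 0, -0.001, 0],
    [0.03, 0, 0, 0, 0],
    [0.03, 0, 0, 0, 0]
  ]
}}

```text
clock: 31.4
tool_pos: [0.5876, -0.0261, 0.015]
eef_rot: [-0.539, -0.454, 0.546, -0.453]
contact_force: [-7.5, -5.2, -4.2]
opening: 0.45
```

```bash
python3 -c "
from h import *
fx()"
```

```text
t 31.4 tcp [ 0.5876 -0.0261  0.015 ] F [-7.5 -5.2 -4.2] M [-0.95  1.21  0.12] op 39.6 mm
jaw dir deg -10.26 toolx [-0.009 -0.006 -1.   ] y [ 0.984 -0.178 -0.008] z [-0.178 -0.984  0.008] q [ 0.15  0.99 -0.32  1.79  0.64  0.48 -0.8 ]
fixture xy mm -0.87 -0.46 F fix x,y -6.5 -6.4 Mz 0.12
```

Emit:
{"fn": "arm_command", "kwargs": {
  "plan": [
    [0.03, 0, 0.001, -0.001, 0],
    [0.03, 0, 0.001, -0.001, 0],
    [0.03, 0, 0.001, -0.001, 0],
    [0.03, 0, 0.001, -0.001, 0],
    [0.03, 0, 0, 0, 0],
    [0.03, 0, 0, 0, 0]
  ]
}}

```text
clock: 32.15
tool_pos: [0.5876, -0.0259, 0.0149]
eef_rot: [-0.535, -0.454, 0.55, -0.452]
contact_force: [-16.5, -8.3, 5.5]
opening: 0.448
```

Run:
```python
from h import *
fx()
p,d=r.snapshot("scene"); cv2.imwrite("pics/scene7.png",p[:,:,::-1])
p2,d=r.snapshot("top"); cv2.imwrite("pics/top7.png",p2[:,:,::-1])
cv2.imwrite('pics/z7.png',np.hstack([cv2.resize(p[:,:,::-1][180:300,220:380],None,fx=2.5,fy=2.5,interpolation=cv2.INTER_CUBIC),cv2.resize(p2[:,:,::-1][190:310,265:425],None,fx=2.5,fy=2.5,interpolation=cv2.INTER_CUBIC)]))
```

```text
t 32.15 tcp [ 0.5876 -0.0259  0.0149] F [-16.5  -8.3   5.5] M [-1.5   2.72  0.25] op 39.5 mm
jaw dir deg -10.32 toolx [-0.018 -0.011 -1.   ] y [ 0.984 -0.179 -0.015] z [-0.179 -0.984  0.014] q [ 0.14  0.99 -0.33  1.78  0.63  0.49 -0.79]
fixture xy mm -0.91 -0.24 F fix x,y -14.8 -11.0 Mz 0.25
```

View pics/z7.png

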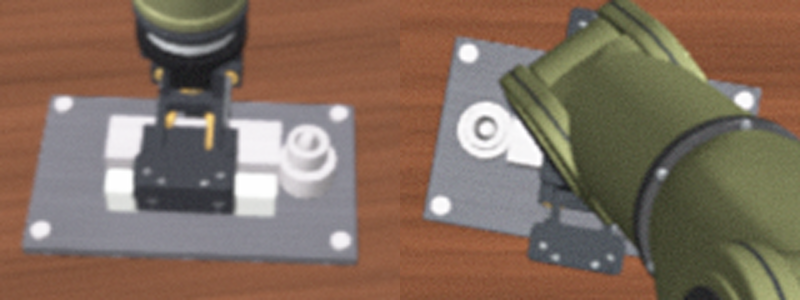

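```bash
cat > tilt.py <<'E'
from h import *
p,d=r.snapshot("scene"); C=cloud("scene",d)
X=(C[...,:2]-FC)@FX; Y=(C[...,:2]-FC)@FY; Z=C[...,2]
m=(abs(X)<.016)&(((Y<-.035)&(Y>-.058))|((Y>.035)&(Y<.055)))&(Z>.045)&(Z<.06)
A=np.c_[X[m],Y[m],np.ones(m.sum())]; c,*_=np.linalg.lstsq(A,Z[m],rcond=None)
print('n',m.sum(),'slope x,y',c[:2].round(4),'z at centre',c[2].round(4),'std',(Z[m]-A@c).std().round(5))
m=(abs(X)<.07)&(abs(Y)<.12)&(Z<.016)&(Z>.008)
A=np.c_[X[m],Y[m],np.ones(m.sum())]; c,*_=np.linalg.lstsq(A,Z[m],rcond=None); print('plate',m.sum(),c.round(4))
# white tops of blocks & tube ends
for lab,mm in (('tube',(Z>.048)&(Z<.056)&(abs(X)<.03)&(Y<.062)),):
    print(lab,'y range',np.percentile(Y[mm],[1,99]).round(4),'x',np.percentile(X[mm],[2,98]).round(4))
E
python3 tilt.py
```

```text
n 267 slope x,y [-0.0247 -0.0045] z at centre 0.0527 std 0.00115
plate 3718 [-0.0012 -0.0002  0.0124]
tube y range [-0.0648  0.061 ] x [-0.0201  0.0206]
```

Emit:
{"fn": "arm_command", "kwargs": {
  "plan": [
    [0.03, -0.0005, -0.002, 0, 0],
    [0.03, -0.0005, -0.002, 0, 0],
    [0.03, 0, -0.001, -0.001, 0],
    [0.03, 0, 0, -0.001, -0.002],
    [0.03, 0, 0, 0, 0],
    [0.03, 0, 0, 0, 0]
  ]
}}

```text
clock: 33.05
tool_pos: [0.5878, -0.0247, 0.0158]
eef_rot: [-0.538, -0.452, 0.548, -0.454]
contact_force: [-5.5, -11.2, -4.0]
opening: 0.451
```

```bash
python3 -c "
from h import *
fx()"; python3 tilt.py
```

```text
t 33.05 tcp [ 0.5878 -0.0247  0.0158] F [ -5.5 -11.2  -4. ] M [-2.41  0.97  0.18] op 39.8 mm
jaw dir deg -10.31 toolx [-0.009 -0.012 -1.   ] y [ 0.984 -0.179 -0.007] z [-0.179 -0.984  0.014] q [ 0.14  0.99 -0.32  1.79  0.64  0.48 -0.8 ]
fixture xy mm -0.88 0.99 F fix x,y -3.4 -12.0 Mz 0.18
n 270 slope x,y [-0.0138 -0.0148] z at centre 0.0534 std 0.00115
plate 3728 [-0.0011  0.0001  0.0124]
tube y range [-0.0636  0.061 ] x [-0.0209  0.0202]
```

Emit:
{"fn": "arm_command", "kwargs": {
  "plan": [
    [0.03, 0.0006, 0, 0, 0],
    [0.03, 0.0006, 0.001, 0, 0],
    [0.03, 0.0003, 0.001, 0, 0],
    [0.03, 0, 0, 0, 0],
    [0.03, 0, 0, 0, 0]
  ],
  "force": 25
}}

```text
clock: 33.72
tool_pos: [0.5878, -0.0248, 0.0149]
eef_rot: [-0.537, -0.453, 0.549, -0.454]
contact_force: [-10.6, -11.2, 4.4]
opening: 0.452
```

```bash
python3 -c "
from h import *
fx()"; python3 tilt.py
```

```text
t 33.73 tcp [ 0.5878 -0.0248  0.0149] F [-10.6 -11.2   4.4] M [-2.07  1.87  0.17] op 39.8 mm
jaw dir deg -10.29 toolx [-0.013 -0.013 -1.   ] y [ 0.984 -0.179 -0.01 ] z [-0.179 -0.984  0.015] q [ 0.14  0.99 -0.32  1.79  0.63  0.48 -0.8 ]
fixture xy mm -0.88 0.89 F fix x,y -8.5 -12.8 Mz 0.17
n 267 slope x,y [-0.0053 -0.0071] z at centre 0.0527 std 0.00117
plate 3736 [-0.0013  0.      0.0124]
tube y range [-0.0637  0.061 ] x [-0.021   0.0202]
```

Emit:
{"fn": "arm_command", "kwargs": {
  "plan": [
    [0.03, 0.0004, 0, 0, -0.002],
    [0.03, 0.0004, 0.001, -0.0005, 0],
    [0.03, 0, 0.0005, -0.0005, 0],
    [0.03, 0, 0, 0, 0],
    [0.03, 0, 0, 0, 0]
  ]
}}

```text
clock: 34.4
tool_pos: [0.5878, -0.0247, 0.0146]
eef_rot: [-0.535, -0.453, 0.55, -0.454]
contact_force: [-14.4, -11.7, 10.7]
opening: 0.448
```

```bash
python3 -c "
from h import *
fx()"; python3 tilt.py; python3 tilt.py
```

```text
t 34.4 tcp [ 0.5878 -0.0247  0.0146] F [-14.4 -11.7  10.7] M [-2.33  2.71  0.13] op 39.5 mm
jaw dir deg -10.18 toolx [-0.016 -0.014 -1.   ] y [ 0.984 -0.177 -0.013] z [-0.177 -0.984  0.017] q [ 0.14  0.99 -0.32  1.79  0.63  0.49 -0.8 ]
fixture xy mm -0.91 0.95 F fix x,y -12.1 -14.1 Mz 0.13
n 275 slope x,y [-0.0031 -0.0011] z at centre 0.0524 std 0.00115
plate 3718 [-0.0012 -0.0003  0.0124]
tube y range [-0.0638  0.061 ] x [-0.0207  0.0202]
n 276 slope x,y [ 0.0026 -0.0037] z at centre 0.0525 std 0.00111
plate 3714 [-0.0006 -0.0004  0.0124]
tube y range [-0.0638  0.061 ] x [-0.0207  0.0202]
```

Run:
```python
from h import *
p,d=r.snapshot("scene"); cv2.imwrite("pics/scene8.png",p[:,:,::-1])
cv2.imwrite('pics/z8.png',cv2.resize(p[:,:,::-1][180:310,215:385],None,fx=4.4,fy=4.4,interpolation=cv2.INTER_CUBIC))
fx()
```

```text
t 34.55 tcp [ 0.5878 -0.0247  0.0146] F [-14.3 -12.2  11.6] M [-2.36  2.71  0.11] op 39.6 mm
jaw dir deg -10.18 toolx [-0.016 -0.014 -1.   ] y [ 0.984 -0.177 -0.013] z [-0.177 -0.984  0.017] q [ 0.14  0.99 -0.32  1.79  0.63  0.49 -0.8 ]
fixture xy mm -0.91 0.92 F fix x,y -12.0 -14.5 Mz 0.11
```

View pics/z8.png

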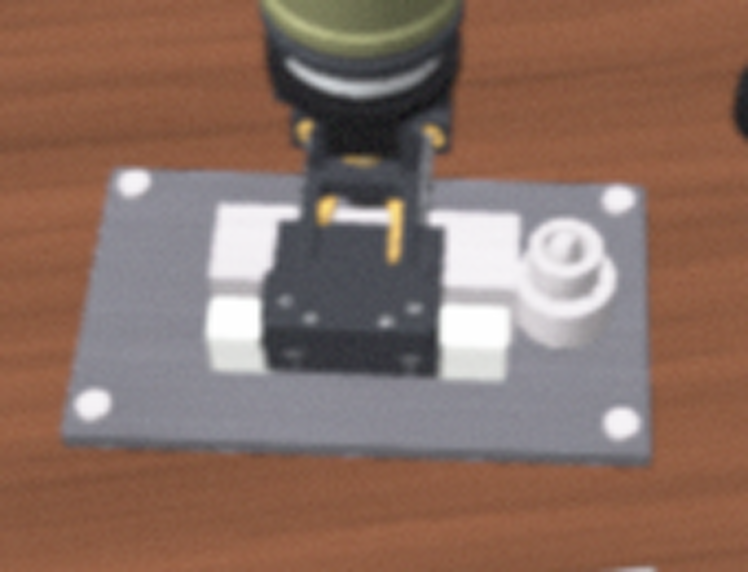

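View pics/scene8.png

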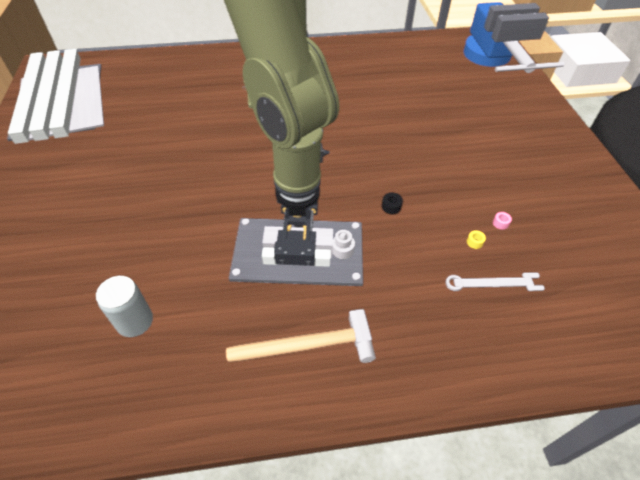

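The picture shows the tube against both fence blocks, around (270,256) and (322,256), with its end on the wide collar at (343,245). The collars are stacked, and the hammer, wrench, tin and look-alikes have not moved. I hand in.

```bash
python3 -c "
from h import *
print(r.finish_job()); fx()"
```

```text
the job is handed in; nothing more can be done
None
the job is handed in; nothing more can be done
```

I set up the fixture and handed the job in at about 34.6 s, with the tube still gripped and pressed against the fence and the wide collar.

- **Collars:** the wide collar is home on the base plate and the small one sits on it, both released. Each stopped at the expected height, with the vertical force rising to about 9 N, and the pictures show them stacked level. The jaw reading on the small collar was about 31 mm instead of 32 mm, but it was carried and seated normally.
- **Tube:** my last reading before handing in showed about 12 N toward the fence and 14 N toward the collar, plus about 11 N downward. Some of that is taken by friction, so the actual contact forces are lower.
    - **Fence:** the twisting moment is small (0.11 N m), which puts the push between the two blocks, so both should be loaded.
    - **Collar:** with the friction eased, the tube's end stopped at the collar with 12 N on it, and it has hardly moved since.
- **Flatness:** the first hard press tilted the tube by about 1° and lifted it slightly. I softened the grip to 25 N and pressed down a little more. The last depth checks show it flat to within about 0.2°, with its top within about 0.1 mm of where it should be. The gripper itself still leans about 1° from the push.
- **Other items:** the hammer, wrench, tin and look-alikes are where they started.

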